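# Scoop walnuts from a dish and put them on the scales

### The job

Take the small metal scoop by its upright handle and use it to drive both walnuts into one corner of the oven dish, so that they run up over its lip into the scoop. Then lift the loaded scoop out and set it down gently, flat, in the middle of the kitchen scales and let go, with both walnuts still in it. Do not touch the walnuts with the gripper, and leave the mug and the egg timer alone.

Things in the scene. Friction and masses are not known exactly. Their poses are not given: they have to be found in the camera images.
- scoop: Loose metal scoop, 0.17 kg: flat-bottomed pan, 92 mm long (x -46 to +46) and 92 mm wide (y), open at the top and at the mouth (+x). Origin: centre of the underside; x from back to mouth, y across, z up. Back wall 3 mm thick, 46 mm high; cheeks 2.5 mm thick, 46 mm high at the back falling to 10 mm near the mouth. Floor 3 mm thick. A wooden handle stands behind the back wall.
- scoop_grip (a point): Middle of the scoop's upright wooden handle, at x -57, y 0, z 120 mm in the scoop's frame (same axes). The handle is a bar 20 mm wide in y and 22 mm in x, from z 57 to 155 mm; grip it from above across the 20 mm, fingers closing along the scoop's y.
- scoop_lip (a point): Middle of the front edge of the scoop's lip, at x 46, y 0, z 0 in the scoop's frame. The lip is 1.2 mm high at this edge and rises to a ridge 5.5 mm high 9 mm further back, behind which the 3 mm floor begins; walnuts that have passed the ridge stay in the pan.
- dish: White rectangular oven dish, glazed and slippery, does not move: 284 mm (x) by 160 mm (y) outside at the rim, rim top at 55 mm, a small lug handle at each short end (to x +-161). Origin: centre of its underside; x along its length, away from the robot at yaw 0. Inner floor 260 x 136 mm, at z 6 mm; the walls lean out, so the inside is 272 x 148 mm at the rim.
- dish_corner_far_left (a point): Inner corner of the dish's floor at x = +130, y = +68 mm of the dish, z at the inner floor.
- dish_corner_far_right (a point): Inner corner of the dish's floor at x = +130, y = -68 mm of the dish.
- dish_corner_near_left (a point): Inner corner of the dish's floor at x = -130, y = +68 mm of the dish.
- dish_corner_near_right (a point): Inner corner of the dish's floor at x = -130, y = -68 mm of the dish.
- walnut_1: Whole walnut, brown, nearly round, 34 mm across, about 16 g, origin at its centre; it lies loose on the dish floor near the left long wall and rolls when pushed.
- walnut_2: The other walnut, same size, lying beside the first, 36 to 43 mm to its right.
- scales: Flat black digital kitchen scales, 215 mm (x) by 165 mm (y), flat top 21 mm above the worktop, does not move. Origin at the centre of the underside. It stands on one side of the dish, the scoop on the other; which is which varies. Wall cabinets hang 0.46 m above the rear right of the worktop (x beyond 0.55 m, y below -0.05 m): keep the wrist clear of them.
- mug: Bystander: cream mug, 101 mm high, on the right. Origin at the centre of its underside.
- timer: Bystander: round wind-up egg timer, 55 mm high, 66 mm across, on the right. Origin at the centre of its underside.

How it is judged:
By the outcome, as a careful person would: the job done as asked, in the order asked, and still so for the second after the job is handed in, with the robot touching nothing.
It also fails if it takes over 64 s, if anything falls off the work surface, if the arm or the gripper's body presses on something with over 40 N, if the wrist force passes 120 N, or if a joint passes its speed limit or range.

### The arm

A 6-joint arm with a two-finger parallel gripper is mounted at the origin on a cart in front of the work surface, level with it; the furniture and walls round the work are solid. World frame = base frame: x ahead of the robot, y to its left, z up, the work surface at z = 0. Lengths are in m, angles in rad, forces in N, time in s.
With the tool pointing down it reaches from about 0.3 to 0.875 m from the base axis. Payload 6.4 kg.
Tool frame: the origin (TCP) lies at the centre of the arm's flange, where the gripper is bolted on; the fingertips stand 166 mm ahead of it and the grasp point (between the pads) lies 147 mm ahead of it (hold_point_z is the x of the grasp point in the tool frame, in m); x points along the fingers, y is the direction in which the jaws open and shut, and the axes are right-handed (so a half turn about x gives the same grasp; the last joint's range is limited). The gripper opens to 88 mm and grips with 3 to 60 N. Pads are 18 mm wide; open, the fingers measure 123 mm over their backs; the gripper's body (75 mm by 187 mm) begins 45 mm behind the grasp point.
Start: joints at [-1.458, 0.181, 1.607, -0, 1.354, -0.206], TCP at [0.18, -0.546, 0.405] pointing down, gripper open.
Joint ranges: [-2.99, 2.99], [-0.89, 2.07], [0.3, 2.58], [-1.14, 4.28], [0, 2.63], [-3.12, 3.12]. Speed limits (rad/s): [2.57, 2.57, 3.01, 3.14, 3.14, 3.14].

### API

Orientations are given as a unit quaternion [x, y, z, w].
In Python, from bench import * gives the robot as it stands. The module is installed in compiled form; this text tells all that it offers.
- The arm moves only by the tool apply_moves, never from a script. Its argument "rows" is one flat list of numbers, 6 for each row, row after row: the shift along the world's x, y, z in m, then the turn, a rotation vector about the world's x, y, z in degrees. A call has 1 to 12 rows; each row shifts and turns the commanded pose from where the row before left it; what a row does not reach is not made up. A row lasts 1/8 s, in which the tool goes at most 62.5 mm and 10.7 degrees, less where a joint would pass 70% of its speed; a pose out of reach is approached as far as the arm can. A call with a gripper value outside its range is refused whole. "claw" is the closure, from 0 (fully open) to 1 (shut), set as the call begins (left out, the last holds). The fingers move at their own pace and stop on an object; "force" is the grip in N (left out, the last holds). Time passes only in rows, so rows that do not move let the fingers close. It gives the time, the measured TCP pose, the force and the opening at its end, in the units of the state.
- observe(): the state, without advancing time (a new reading comes with each control period).
- grab_frame(name): name is "scene" or "top" or "wrist"; returns a dict with "frame" (384x512x3 uint8, red, green, blue), "intrinsics" (3x3 intrinsics, pixels), "origin" and "rotation" of the camera in the world. Camera axes: x right, y down, z forward; pixel columns grow to the right and rows downward; lengths in m; the calibration is good to about 2 mm. The wrist camera is an equidistant fisheye: a pixel r from the principal point sees the ray r / f radians off the axis. A picture is of the moment at which its call begins. There is no depth.
- finish_job(): hands the job in, once; it reports no verdict.
The state is a dict: "t": time; "joint_pos": joint angles; "joint_velocities": joint speeds; "joint_efforts": joint torques, N m; "eef_pos": TCP position; "tool_rot": TCP orientation; "force": force on the tool from outside, world axes, zero at the start; "moment": the same for the moment, N m; "grip_width": opening from 0.0 (shut) to 1.0 (fully open).
Only numpy, scipy, OpenCV 4.12 (cv2) and the standard library are available. Lean on these libraries where they do the work, as an engineer would, in place of code of your own. Each camera call takes 0.05 s, during which the arm holds its last target. There are 200 camera calls.

## Working session

There is one attempt and no reset: what is moved stays moved. The work goes in short steps, Python scripts to look and compute and a tool call to move; the robot and the scene stay as the last step left them, time stands still between calls to the robot, and variables do not carry over. Pictures are saved under pics/ and viewed, about 8 in all and at most 12, crops included, and the job is handed in when it is done.

Besides the shell and the picture viewer there is one more tool, called after ">>>" in YAML: its name, and indented under it one key for each argument. apply_moves: Moves the arm, as the interface text tells. Its arguments: {"type":"object","properties":{"rows":{"type":"array","items":{"type":"number"}},"claw":{"type":"number"},"force":{"type":"number"}},"required":["rows"]}

```bash
mkdir -p pics && cat > h.py <<'E'
from bench import *
import numpy as np, cv2, pickle
def snap(name,fn,crop=None,scale=1):
    f=grab_frame(name); pickle.dump(f,open('pics/'+fn+'.pkl','wb'))
    im=f['frame'][:,:,::-1]
    if crop: im=im[crop[1]:crop[3],crop[0]:crop[2]]
    cv2.imwrite('pics/'+fn+'.png',cv2.resize(im,None,fx=scale,fy=scale,interpolation=cv2.INTER_CUBIC))
    return f
def load(fn): return pickle.load(open('pics/'+fn+'.pkl','rb'))
def pt(f,u,v,z):
    K=np.array(f['intrinsics']);d=np.array(f['rotation'])@np.linalg.inv(K)@[u,v,1];o=np.array(f['origin'])
    return o+d*(z-o[2])/d[2]
def px(f,p):
    q=np.array(f['intrinsics'])@(np.array(f['rotation']).T@(np.array(p)-f['origin']));return q[:2]/q[2]
E
python3 - <<'E'
from h import *
a=snap('top','top0',scale=1.5);b=snap('scene','scene0',scale=1.5)
for f in(a,b):print(f['intrinsics'],f['origin'],f['rotation'])
print(observe())
E
```

```text
[[440.08391849   0.         248.84972795]
 [  0.         440.08391849 184.69999313]
 [  0.           0.           1.        ]] [ 0.27918139 -0.10547409  1.46235775] [ 0.77967025 -0.61766628  0.06170425 -0.08243336]
[[495.30903224   0.         255.33270727]
 [  0.         495.30903224 195.9391377 ]
 [  0.           0.           1.        ]] [-0.10659906  1.18839812  0.78071817] [-0.20284403  0.82303434 -0.51227367  0.13800168]
{'t': 0.1, 'joint_pos': array([-1.45829395e+00,  1.81430239e-01,  1.60785945e+00, -2.33493818e-06,
        1.35374375e+00, -2.06306047e-01]), 'joint_velocities': array([ 0.00072891, -0.00190074, -0.00109718, -0.00087469, -0.00125771,
        0.00093635]), 'joint_efforts': array([ 1.08360164e-03, -4.34820700e+01, -3.42696512e+01,  7.03559211e-02,
        3.39993148e-02, -4.04675632e-05]), 'eef_pos': array([ 0.18021455, -0.54581126,  0.40394403]), 'tool_rot': array([ 0.69816497,  0.11274808, -0.69811881,  0.11173033]), 'force': array([ 0.45504615,  0.00133476, -0.62568842]), 'moment': array([ 0.02072104, -0.01141482,  0.00218484]), 'grip_width': 1.0020142466722617}
```

View pics/top0.png

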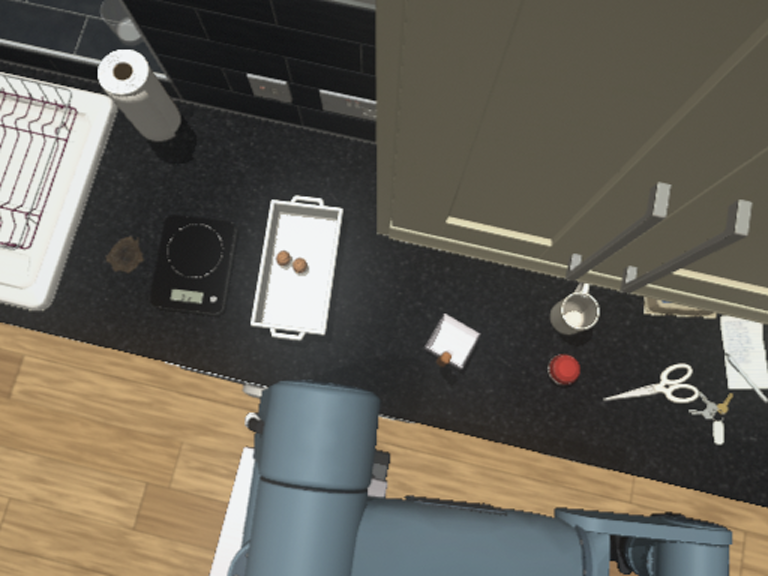

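View pics/scene0.png

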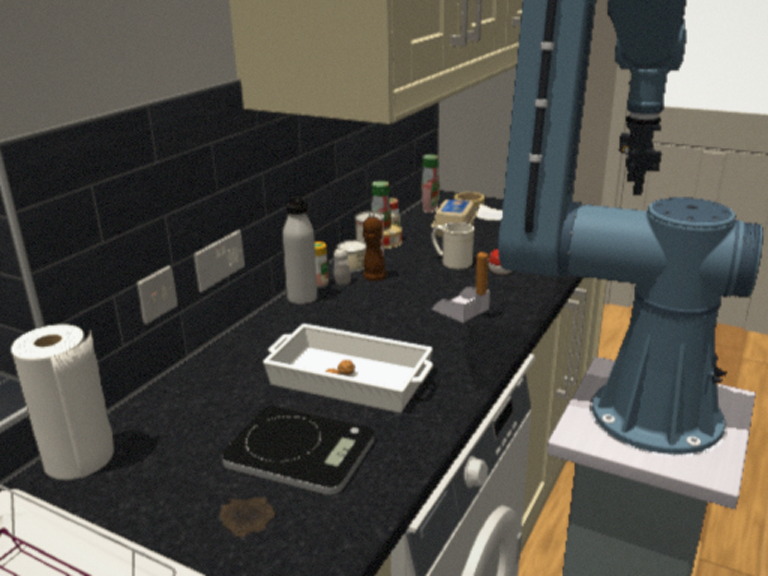

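The top view (1.5x) shows the scales at about (193,262), the dish at (298,268), walnuts at (283,258) and (300,265), and the scoop at (452,340) with its handle at (445,358). The mug is at (575,312) and the timer at (565,370). Next I'll enlarge the relevant parts.

```bash
sed -i "s/^import numpy.*/import numpy as np, cv2, pickle\nfrom scipy.spatial.transform import Rotation as R/; s/d=np.array(f\['rotation'\])/d=R.from_quat(f['rotation']).as_matrix()/; s/np.array(f\['rotation'\]).T/R.from_quat(f['rotation']).as_matrix().T/" h.py && python3 - <<'E'
from h import *
f=load('top0');im=f['frame'][:,:,::-1]
a=cv2.resize(im[125:230,95:235],None,fx=5,fy=5,interpolation=cv2.INTER_CUBIC) #700x525
cv2.imwrite('pics/c1.png',a)
b=cv2.resize(im[200:255,275:330],None,fx=10,fy=10,interpolation=cv2.INTER_CUBIC)
cv2.imwrite('pics/c2.png',b)
E
```

```text
(no output)
```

View pics/c1.png

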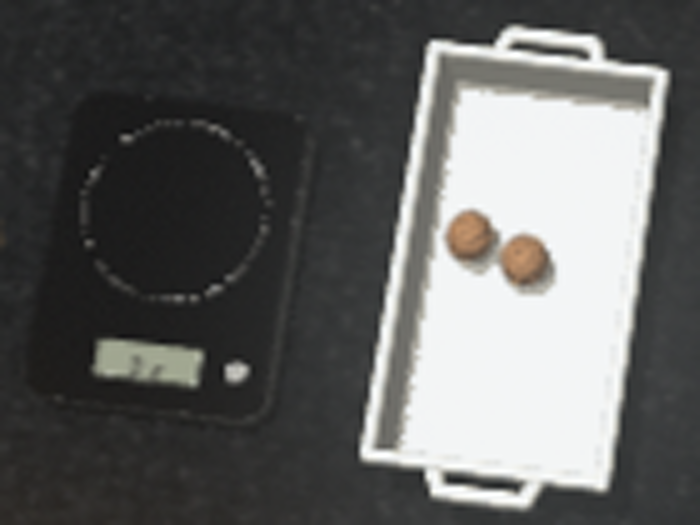

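View pics/c2.png

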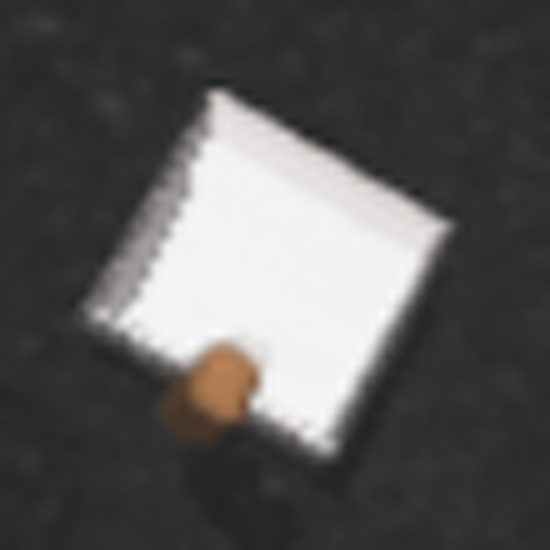

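```bash
cat > m.py <<'E'
from h import *
f=load('top0')
c1=lambda x,y,z:pt(f,(x+.5)/5-.5+95,(y+.5)/5-.5+125,z)
c2=lambda x,y,z:pt(f,(x+.5)/10-.5+275,(y+.5)/10-.5+200,z)
np.set_printoptions(precision=4,suppress=True)
D=np.array([c1(*p,.055) for p in((430,42),(668,72),(608,490),(362,460))])
S=np.array([c1(*p,.021) for p in((80,92),(315,118),(265,425),(28,395))])
yaw=lambda P:np.degrees(np.arctan2(*((P[0]+P[1]-P[2]-P[3])[1::-1])))
yaw2=lambda P:np.degrees(np.arctan2(*((P[0]+P[3]-P[1]-P[2])[1::-1])))-90
for n,P in(('dish',D),('scales',S)):print(n,P.mean(0),yaw(P),yaw2(P),np.linalg.norm(P-np.roll(P,1,0),axis=1))
for w in((470,234),(526,260)):
  p=c1(*w,.023);a=np.radians(yaw(D));Rm=np.array([[np.cos(a),np.sin(a)],[-np.sin(a),np.cos(a)]])
  print('walnut',p,'in dish',Rm@(p-D.mean(0))[:2])
l,r=c2(212,88,.001),c2(455,225,.001);bl,br=c2(85,310,.046),c2(335,460,.046)
print('lip',l,r,np.linalg.norm(l-r),'back',bl,br,np.linalg.norm(bl-br))
d=((l+r)-(bl+br))[:2]/2;print(np.linalg.norm(d),np.degrees(np.arctan2(d[1],d[0])),np.degrees(np.arctan2(*(l-r)[1::-1]))-90,(l+r+bl+br)/4)
print('handletop',c2(225,375,.155))
E
python3 m.py
```

```text
dish [0.5512 0.1379 0.055 ] 6.089643056794706 5.964184116863592 [0.2842 0.1612 0.2825 0.1601]
scales [0.5091 0.3713 0.021 ] 7.125977393184796 6.3149988117355775 [0.2109 0.1628 0.2127 0.1599]
walnut [0.5687 0.1794 0.023 ] in dish [0.0218 0.0394]
walnut [0.5599 0.1381 0.023 ] in dish [ 0.0087 -0.0007]
lip [ 0.5319 -0.199   0.001 ] [ 0.5053 -0.2874  0.001 ] 0.0922556261965713 back [ 0.4442 -0.1714  0.046 ] [ 0.4157 -0.2594  0.046 ] 0.09243805985296441
0.09291203423246457 -17.42082919989806 -16.766446607202568 [ 0.4743 -0.2293  0.0235]
handletop [ 0.4222 -0.2108  0.155 ]
```

```bash
cat >> h.py <<'E'
np.set_printoptions(precision=4,suppress=True)
def pose(yaw,sgn=1):
    a=np.radians(yaw);y=sgn*np.array([-np.sin(a),np.cos(a),0]);x=np.array([0,0,-1.]);return R.from_matrix(np.c_[x,y,np.cross(x,y)])
def delta(pos,yaw,tilt=0):
    "shift and turn (deg) from measured pose to TCP pos; scoop yaw; tilt>0 raises the mouth"
    o=observe();c=R.from_quat(o['tool_rot']);best=None
    a=np.radians(yaw);t=R.from_rotvec(-np.radians(tilt)*np.array([-np.sin(a),np.cos(a),0]))
    for s in(1,-1):
        rv=(t*pose(yaw,s)*c.inv()).as_rotvec(degrees=True)
        if best is None or np.linalg.norm(rv)<np.linalg.norm(best):best=rv
    return np.array(pos)-o['eef_pos'],best
E
python3 -c "
from h import *
print(R.from_quat(observe()['tool_rot']).as_matrix());print(delta([.420,-.2126,.405],-17))"
```

```text
[[-0.0002  0.3134 -0.9496]
 [ 0.0014 -0.9496 -0.3134]
 [-1.     -0.0014 -0.0003]]
(array([0.2398, 0.3332, 0.0011]), array([ -0.0823,   0.0161, -35.2664]))
```

>>> apply_moves:
  rows: [0.03,0.0417,0,0,0,-4.41,0.03,0.0417,0,0,0,-4.41,0.03,0.0417,0,0,0,-4.41,0.03,0.0417,0,0,0,-4.41,0.03,0.0417,0,0,0,-4.41,0.03,0.0417,0,0,0,-4.41,0.03,0.0417,0,0,0,-4.41,0.03,0.0417,0,0,0,-4.41,0,0,0,0,0,0]
  claw: 0
  force: 50

```text
t: 1.23
eef_pos: [0.4214, -0.2098, 0.4044]
tool_rot: [-0.699, 0.103, 0.7, 0.103]
force: [0.0, 0.4, -0.3]
grip_width: 0.998
```

```bash
python3 -c "
from h import *
f=snap('wrist','w1',scale=1.4)
print(f['intrinsics'],f['origin'],R.from_quat(f['rotation']).as_matrix(),delta([.420,-.2126,.267],-17))"
```

```text
[[297.3186   0.     257.4143]
 [  0.     297.3186 191.286 ]
 [  0.       0.       1.    ]] [ 0.4992 -0.2331  0.3863] [[-0.2885 -0.9096 -0.299 ]
 [-0.9575  0.274   0.0904]
 [-0.0003  0.3123 -0.95  ]] (array([-0.0007, -0.0014, -0.1374]), array([-0.0132, -0.0368, -0.2268]))
```

View pics/w1.png

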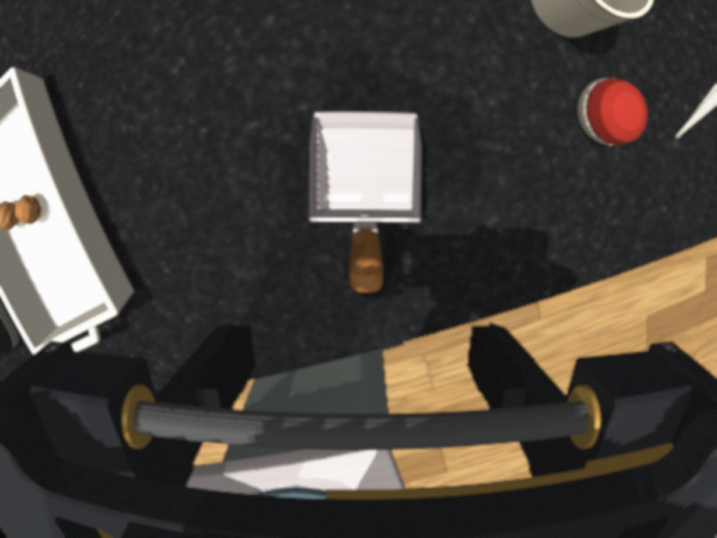

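The wrist view shows the handle top at (367,280), centred between the fingers, with the scoop square to the jaws. The timer and mug are clear at the right. I'll descend and grip.

>>> apply_moves:
  rows: [0,0,-0.045,0,0,0,0,0,-0.045,0,0,0,0,0,-0.03,0,0,0,0,0,-0.017,0,0,0,0,0,0,0,0,0]

```text
t: 1.9
eef_pos: [0.419, -0.2132, 0.2663]
tool_rot: [-0.698, 0.104, 0.7, 0.106]
force: [0.0, 0.5, 0.5]
grip_width: 0.998
```

>>> apply_moves:
  rows: [0,0,0,0,0,0,0,0,0,0,0,0,0,0,0,0,0,0,0,0,0,0,0,0,0,0,0,0,0,0,0,0,0,0,0,0,0,0,0,0,0,0,0,0,0,0,0,0]
  claw: 1
  force: 50

```text
t: 2.9
eef_pos: [0.4202, -0.2124, 0.2676]
tool_rot: [-0.699, 0.105, 0.699, 0.105]
force: [0.4, 0.4, 0.3]
grip_width: 0.226
```

```bash
cat >> h.py <<'E'
DC=np.array([.5512,.1379]);DY=6.0
def dish(x,y):
    return DC+R.from_euler('z',DY,degrees=True).as_matrix()[:2,:2]@[x,y]
E
python3 -c "
from h import *
g=lambda x,y,z:[*dish(x-.057,y),z]
print(observe()['eef_pos'],observe()['force'],observe()['grip_width'])
print(delta([.42,-.21,.36],-17))
print(delta(g(-.068,.017,.36),6))
print(delta(g(-.068,.017,.276),6))"
```

```text
[ 0.4202 -0.2124  0.2676] [0.3617 0.3544 0.2948] 0.22559827520665418
(array([-0.0002,  0.0024,  0.0924]), array([-0.0116, -0.011 ,  0.0104]))
(array([0.0049, 0.3541, 0.0924]), array([-0.0093, -0.0132, 23.0104]))
(array([0.0049, 0.3541, 0.0084]), array([-0.0093, -0.0132, 23.0104]))
```

>>> apply_moves:
  rows: [0,0,0.02,0,0,0,0,0,0.036,0,0,0,0,0,0.036,0,0,0,0.0006,0.0443,0,0,0,2.88,0.0006,0.0443,0,0,0,2.88,0.0006,0.0443,0,0,0,2.88,0.0006,0.0443,0,0,0,2.88,0.0006,0.0443,0,0,0,2.88,0.0006,0.0443,0,0,0,2.88,0.0006,0.0443,0,0,0,2.88,0.0006,0.0443,0,0,0,2.85,0,0,0,0,0,0]

```text
t: 4.4
eef_pos: [0.4244, 0.1442, 0.3593]
tool_rot: [-0.706, -0.039, 0.706, -0.038]
force: [0.7, -0.6, -2.3]
grip_width: 0.219
```

```bash
python3 -c "
from h import *
f=snap('top','top1',(160,120,270,220),6)
g=lambda x,y,z:[*dish(x-.057,y),z]
print(observe()['force'],delta(g(-.068,.017,.275),6))
f=snap('wrist','w2',scale=1.4)
"
```

```text
[-0.4645 -0.9459 -2.6625] (array([ 0.0006, -0.0012, -0.0843]), array([ 0.0184, -0.0654, -0.1647]))
```

View pics/w2.png

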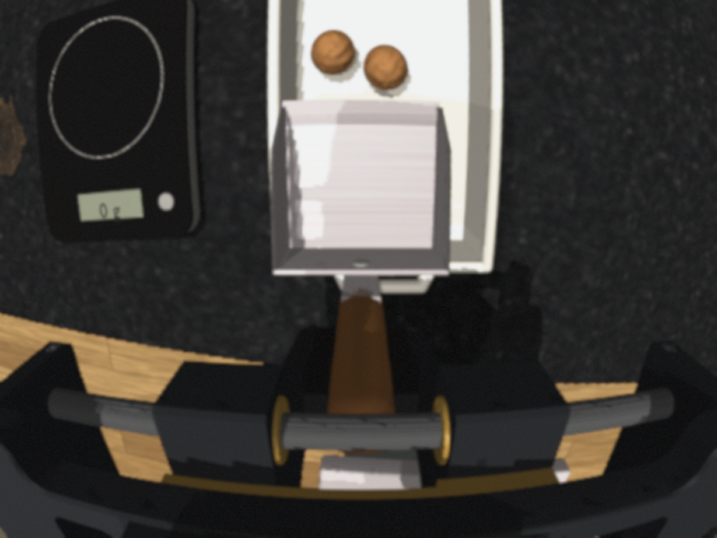

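The wrist view shows the scoop square in the dish. Both walnuts, at (333,52) and (386,67), are ahead of the lip and within its width. I'll lower it in.

>>> apply_moves:
  rows: [0,0,-0.025,0,0,0,0,0,-0.025,0,0,0,0,0,-0.018,0,0,0,0,0,-0.01,0,0,0,0,0,-0.006,0,0,0,0,0,0,0,0,0,0,0,0,0,0,0]

```text
t: 5.38
eef_pos: [0.4254, 0.1419, 0.2764]
tool_rot: [0.707, 0.037, -0.706, 0.037]
force: [-0.0, 0.0, -1.8]
grip_width: 0.226
```

>>> apply_moves:
  rows: [0,0,-0.001,0,0,0,0,0,0,0,0,0]

```text
t: 5.62
eef_pos: [0.4251, 0.1421, 0.2749]
tool_rot: [0.706, 0.037, -0.706, 0.037]
force: [-0.4, 0.8, -3.0]
grip_width: 0.219
```

```bash
python3 -c "
from h import *
o=observe();print(o['eef_pos'],o['force'],o['moment'],delta([0,0,0],6)[1])
f=snap('wrist','w3',scale=1.4)
f=snap('top','top2',(160,120,270,220),6)
"
```

```text
[0.4251 0.1421 0.2749] [-0.4087  0.7601 -2.9826] [-0.0282  0.0911 -0.0501] [-0.0022  0.0251 -0.007 ]
```

View pics/w3.png

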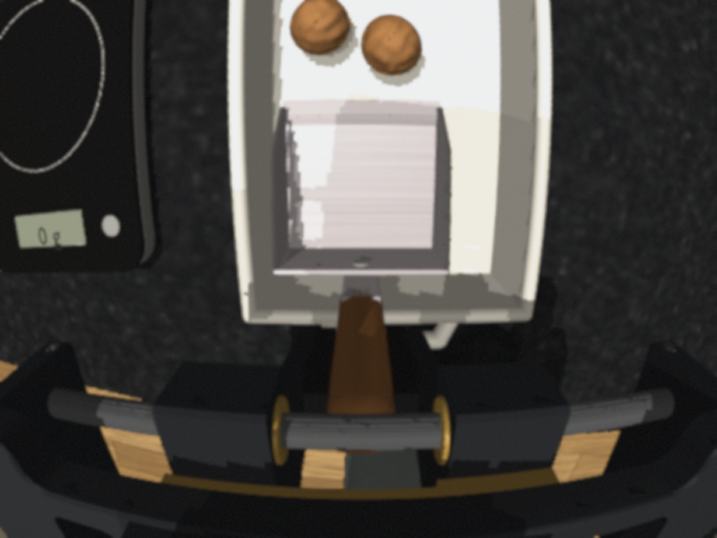

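>>> apply_moves:
  rows: [0,0,-0.001,0,0,0,0,0,0,0,0,0,0.004,0.0004,0,0,0,0,0.004,0.0004,0,0,0,0,0.004,0.0004,0,0,0,0,0.004,0.0004,0,0,0,0,0.004,0.0004,0,0,0,0,0.004,0.0004,0,0,0,0,0.004,0.0004,0,0,0,0,0.004,0.0004,0,0,0,0,0.004,0.0004,0,0,0,0,0.004,0.0004,0,0,0,0]

```text
t: 7.22
eef_pos: [0.4653, 0.146, 0.2737]
tool_rot: [-0.706, -0.037, 0.706, -0.037]
force: [-0.9, -0.2, -1.8]
grip_width: 0.22
```

```bash
cat >> h.py <<'E'
def nuts(fn,z=.023):
    "walnut-coloured blobs in the top view, in dish coordinates"
    f=grab_frame('top');pickle.dump(f,open('pics/'+fn+'.pkl','wb'));im=f['frame'].astype(int)
    m=((im[:,:,0]-im[:,:,2]>40)&(im[:,:,0]>90)).astype(np.uint8);m[:, :165]=0;m[:,235:]=0;m[:130]=0;m[225:]=0
    n,_,s,c=cv2.connectedComponentsWithStats(m)
    Rm=R.from_euler('z',-DY,degrees=True).as_matrix()[:2,:2]
    for i in range(1,n):
        if s[i,4]>8:print('blob',s[i,4],c[i],Rm@(pt(f,*c[i],z)[:2]-DC))
    o=observe();e=o['eef_pos'];p=Rm@(e[:2]-DC)
    print('t',o['t'],'lip',p+[.103,0],'z',e[2],'F',o['force'])
E
python3 -c "
from h import *
nuts('n1')"
```

```text
blob 51 [200.1961 171.451 ] [0.0264 0.0006]
t 7.275 lip [0.0188 0.0169] z 0.2738145517773727 F [ 0.2004 -0.5136 -1.4581]
```

```bash
cat >> h.py <<'E'
def wnuts(fn,z=.023,view=False):
    f=grab_frame('wrist');pickle.dump(f,open('pics/'+fn+'.pkl','wb'));im=f['frame'];K=np.array(f['intrinsics'])
    if view:cv2.imwrite('pics/'+fn+'.png',cv2.resize(im[:,:,::-1],None,fx=1.4,fy=1.4))
    a=im.astype(int);m=((a[:,:,0]-a[:,:,2]>35)&(a[:,:,0]>80)).astype(np.uint8);m[190:]=0
    n,_,s,c=cv2.connectedComponentsWithStats(m)
    Rm=R.from_euler('z',-DY,degrees=True).as_matrix()[:2,:2]
    for i in range(1,n):
        if s[i,4]<60:continue
        x=(c[i]-K[:2,2])/K[0,0];r=np.linalg.norm(x);d=R.from_quat(f['rotation']).apply([*(x/r*np.sin(r)),np.cos(r)])
        o=np.array(f['origin']);p=o+d*(z-o[2])/d[2];print('nut',s[i],Rm@(p[:2]-DC))
    o=observe();e=o['eef_pos'];p=Rm@(e[:2]-DC)
    print('t',o['t'],'lip',p+[.103,0],'z',e[2],'F',o['force'],'w',o['grip_width'])
E
python3 -c "
from h import *
wnuts('w4')"
```

```text
nut [ 207   39   42   42 1363] [0.0268 0.0398]
nut [ 258   40   42   39 1242] [0.0272 0.0005]
t 7.325 lip [0.0186 0.017 ] z 0.2737752311148851 F [ 1.1118  1.1788 -2.3044] w 0.2222930437269113
```

>>> apply_moves:
  rows: [0.004,0.0005,0,0,0,0,0.004,0.0005,0,0,0,0,0.004,0.0005,0,0,0,0,0.004,0.0005,0,0,0,0,0.004,0.0005,0,0,0,0,0.004,0.0005,0,0,0,0,0.004,0.0005,0,0,0,0,0.004,0.0005,0,0,0,0,0.004,0.0005,0,0,0,0,0.004,0.0005,0,0,0,0,0.004,0.0005,0,0,0,0,0.004,0.0005,0,0,0,0]

```text
t: 8.82
eef_pos: [0.5133, 0.152, 0.2737]
tool_rot: [0.706, 0.037, -0.706, 0.037]
force: [-0.1, -0.2, -1.6]
grip_width: 0.228
```

```bash
python3 -c "
from h import *
wnuts('w5')"
```

```text
nut [ 208   40   43   45 1449] [0.0735 0.0401]
nut [ 260   41   42   39 1301] [0.0738 0.0004]
t 8.875 lip [0.0672 0.0179] z 0.273825719776628 F [ 1.101  -0.075  -2.4923] w 0.22633927956270902
```

>>> apply_moves:
  rows: [0.004,0.0005,0,0,0,0,0.004,0.0005,0,0,0,0,0.004,0.0005,0,0,0,0,0.004,0.0005,0,0,0,0,0.004,0.0005,0,0,0,0,0.004,0.0005,0,0,0,0,0.004,0.0005,0,0,0,0,0.004,0.0005,0,0,0,0,0.004,0.0005,0,0,0,0,0.003,0.0003,0,0,0,0,0.002,0.0002,0,0,0,0,0.002,0.0002,0,0,0,0]

```text
t: 10.38
eef_pos: [0.5561, 0.1572, 0.2737]
tool_rot: [-0.706, -0.037, 0.706, -0.037]
force: [-0.4, -0.4, -2.0]
grip_width: 0.222
```

```bash
python3 -c "
from h import *
wnuts('w6')"
```

```text
nut [ 209   39   43   42 1392] [0.1179 0.0399]
nut [ 260   39   43   44 1474] [0.1171 0.0006]
t 10.425 lip [0.1101 0.0186] z 0.27374999597684246 F [-0.7617 -0.032  -1.7256] w 0.21731128948342332
```

>>> apply_moves:
  rows: [0.002,0.0002,0,0,0,0,0.002,0.0002,0,0,0,0,0.002,0.0002,0,0,0,0,0.002,0.0002,0,0,0,0,0.002,0.0002,0,0,0,0]

```text
t: 11.05
eef_pos: [0.5662, 0.1582, 0.2737]
tool_rot: [0.706, 0.037, -0.706, 0.037]
force: [-0.6, 0.3, -0.8]
grip_width: 0.221
```

```bash
python3 -c "
from h import *
wnuts('w7')"
```

```text
nut [ 260   49   43   44 1470] [ 0.1194 -0.    ]
nut [ 208   52   42   41 1313] [0.1185 0.0407]
t 11.1 lip [0.1202 0.0185] z 0.27373144495777024 F [ 0.1288 -0.2141 -1.7918] w 0.22397024796086532
```

>>> apply_moves:
  rows: [0.002,0.0002,0,0,0,0,0.002,0.0002,0,0,0,0,0.002,0.0002,0,0,0,0,0.0015,0.0002,0,0,0,0]

```text
t: 11.6
eef_pos: [0.5737, 0.1589, 0.2737]
tool_rot: [0.706, 0.037, -0.706, 0.037]
force: [0.8, 0.1, -2.2]
grip_width: 0.224
```

```bash
python3 -c "
from h import *
wnuts('w8',.026,True)"
```

```text
nut [ 261   61   43   43 1375] [ 0.1174 -0.0001]
nut [ 208   62   43   43 1324] [0.1171 0.0404]
t 11.65 lip [0.1277 0.0186] z 0.2736955001037419 F [ 0.2006 -0.4033 -2.0311] w 0.2288596662688185
```

View pics/w8.png

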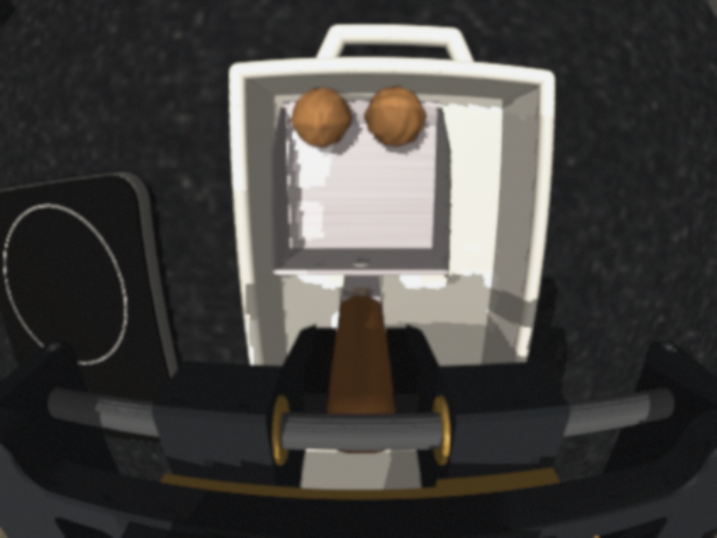

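Both walnuts, at (322,117) and (396,116), are in the mouth right at the ridge against the far wall. I'll close the last 2 mm, then tilt the mouth up slightly against the wall.

>>> apply_moves:
  rows: [0.001,0.0001,0,0,0,0,0.001,0.0001,0,0,0,0,0,0,0,0,0,0]

```text
t: 12.02
eef_pos: [0.5756, 0.1592, 0.2737]
tool_rot: [0.706, 0.037, -0.706, 0.037]
force: [0.6, -0.4, -2.5]
grip_width: 0.222
```

```bash
python3 -c "
from h import *
wnuts('w9',.026)"
```

```text
nut [ 210  126   41   40 1255] [0.0696 0.04  ]
nut [ 261  126   41   40 1261] [ 0.0701 -0.    ]
t 12.075 lip [0.1294 0.0186] z 0.2736738350132052 F [-0.1987 -0.2462 -2.4004] w 0.2222400930522123
```

They have rolled over the ridge into the pan, 60 mm behind the lip. I'll tilt back 6° while starting the lift, then raise the scoop.

>>> apply_moves:
  rows: [-0.0046,-0.0005,0.001,0.1045,-0.9945,0,-0.0046,-0.0005,0.002,0.1045,-0.9945,0,-0.0046,-0.0005,0.002,0.1045,-0.9945,0,-0.0046,-0.0005,0.003,0.1045,-0.9945,0,-0.0046,-0.0005,0.004,0.1045,-0.9945,0,-0.0046,-0.0005,0.005,0.1045,-0.9945,0,0,0,0.01,0,0,0,0,0,0.015,0,0,0,0,0,0.02,0,0,0,0,0,0.02,0,0,0,0,0,0.01,0,0,0,0,0,0,0,0,0]

```text
t: 13.58
eef_pos: [0.5483, 0.1562, 0.3669]
tool_rot: [0.743, 0.039, -0.667, 0.035]
force: [-0.0, -0.1, -2.3]
grip_width: 0.222
```

```bash
python3 -c "
from h import *
wnuts('w10',.11)
c=np.array([.5091,.3713]);a=np.radians(6.5);g=c-.057*np.array([np.cos(a),np.sin(a)])
print(g,delta([*g,.365],6.5,0),delta([*g,.365],6.5,6))"
```

```text
nut [ 210  141   42   42 1341] [0.0542 0.0407]
nut [ 261  143   41   40 1254] [ 0.0541 -0.0013]
t 13.625 lip [0.1017 0.0185] z 0.3658361881233386 F [-0.9572  0.9566 -2.9036] w 0.2197840614804349
[0.4525 0.3648] (array([-0.0955,  0.2087, -0.0008]), array([-0.6538,  5.9813,  0.5063])) (array([-0.0955,  0.2087, -0.0008]), array([-0.0009,  0.0169,  0.5068]))
```

>>> apply_moves:
  rows: [-0.0033,0.0072,0,0,0,0,-0.0066,0.0144,0,0,0,0,-0.011,0.024,0,0,0,0.5,-0.011,0.024,0,0,0,0,-0.011,0.024,0,0,0,0,-0.011,0.024,0,0,0,0,-0.011,0.024,0,0,0,0,-0.011,0.024,0,0,0,0,-0.0099,0.0216,0,0,0,0,-0.0066,0.0144,0,0,0,0,-0.0033,0.0072,0,0,0,0,0,0,0,0,0,0]

```text
t: 15.12
eef_pos: [0.452, 0.3652, 0.3655]
tool_rot: [0.742, 0.042, -0.668, 0.038]
force: [-0.1, 0.6, -1.4]
grip_width: 0.226
```

>>> apply_moves:
  rows: [0,0,0,-0.033,0.3,0,0,0,0,-0.065,0.6,0,0,0,-0.005,-0.087,0.8,0,0,0,-0.01,-0.087,0.8,0,0,0,-0.01,-0.087,0.8,0,0,0,-0.01,-0.087,0.8,0,0,0,-0.01,-0.087,0.8,0,0,0,-0.01,-0.065,0.6,0,0,0,-0.005,-0.033,0.3,0,0,0,0,0,0,0]

```text
t: 16.38
eef_pos: [0.4522, 0.3649, 0.3053]
tool_rot: [0.707, 0.04, -0.705, 0.04]
force: [0.3, 0.2, -3.3]
grip_width: 0.222
```

```bash
python3 -c "
from h import *
wnuts('w11',.06,True)
c=np.array([.5091,.3713]);a=np.radians(6.5);g=c-.057*np.array([np.cos(a),np.sin(a)])
print(g,delta([*g,.2886],6.5,0))"
```

```text
nut [ 216  141   42   42 1290] [-0.0435  0.2523]
nut [ 262  143   40   40 1246] [-0.0434  0.2177]
t 16.425 lip [0.0284 0.2362] z 0.30572672899726566 F [-0.2812 -0.0848 -2.6451] w 0.2213644883847962
[0.4525 0.3648] (array([ 0.0002, -0.0002, -0.0171]), array([-0.05  ,  0.1674,  0.0045]))
```

View pics/w11.png

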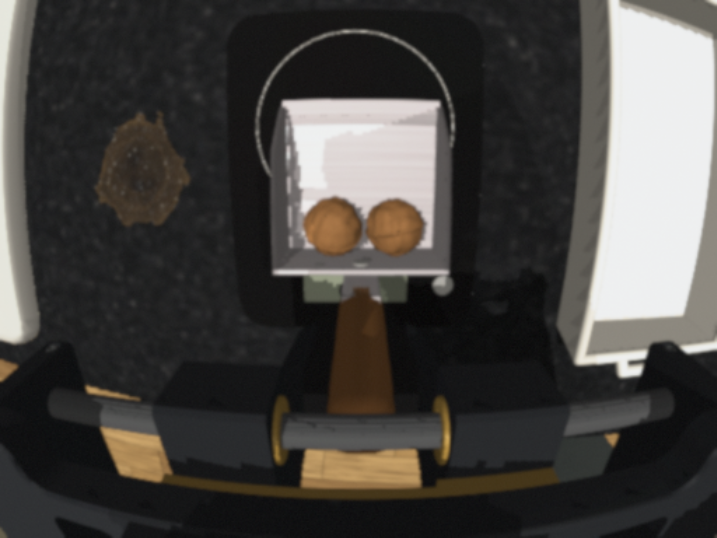

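The loaded scoop is over the middle of the scales with both walnuts at the back of the pan, at (333,226) and (395,226). I'll lower it gently.

>>> apply_moves:
  rows: [0,0,-0.004,-0.05,0.17,0,0,0,-0.004,0,0,0,0,0,-0.003,0,0,0,0,0,-0.002,0,0,0,0,0,-0.001,0,0,0,0,0,-0.001,0,0,0,0,0,-0.001,0,0,0,0,0,0,0,0,0]

```text
t: 17.42
eef_pos: [0.4522, 0.365, 0.2897]
tool_rot: [-0.706, -0.04, 0.706, -0.04]
force: [-0.2, 0.0, -1.5]
grip_width: 0.226
```

>>> apply_moves:
  rows: [0,0,-0.0005,0,0,0,0,0,-0.0005,0,0,0,0,0,0,0,0,0]

```text
t: 17.8
eef_pos: [0.4522, 0.365, 0.2887]
tool_rot: [-0.706, -0.04, 0.706, -0.04]
force: [-0.0, -0.3, -2.2]
grip_width: 0.224
```

>>> apply_moves:
  rows: [0,0,-0.0004,0,0,0,0,0,0,0,0,0,0,0,0,0,0,0]

```text
t: 18.18
eef_pos: [0.4522, 0.365, 0.2884]
tool_rot: [-0.706, -0.04, 0.706, -0.04]
force: [-1.7, 0.4, -0.3]
grip_width: 0.227
```

>>> apply_moves:
  rows: [0,0,-0.0004,0,0,0,0,0,0,0,0,0,0,0,0,0,0,0]

```text
t: 18.55
eef_pos: [0.4522, 0.365, 0.2884]
tool_rot: [0.706, 0.04, -0.706, 0.04]
force: [-3.8, -1.9, 5.2]
grip_width: 0.225
```

```bash
python3 -c "
from h import *
wnuts('w12',.041)
f=load('w12')['frame'];cv2.imwrite('pics/x.png',cv2.resize(f[170:230,200:310,::-1],None,fx=6,fy=6))"
```

```text
nut [ 216  140   42   42 1285] [-0.0439  0.2526]
nut [ 261  142   41   40 1242] [-0.0437  0.2177]
t 18.6 lip [0.0283 0.2362] z 0.2884249547616974 F [-4.2801 -1.2615  5.213 ] w 0.2223357052713839
```

Contact is felt at about +5 N with z stalled at 0.2884. I'll ease off slightly, release, and rise straight up.

>>> apply_moves:
  rows: [0,0,0.0003,0,0,0,0,0,0,0,0,0]

```text
t: 18.85
eef_pos: [0.4522, 0.365, 0.2884]
tool_rot: [-0.706, -0.04, 0.706, -0.04]
force: [-3.7, -0.9, 4.4]
grip_width: 0.221
```

>>> apply_moves:
  rows: [0,0,0,0,0,0,0,0,0,0,0,0,0,0,0,0,0,0,0,0,0,0,0,0,0,0,0,0,0,0,0,0,0,0,0,0]
  claw: 0.4

```text
t: 19.6
eef_pos: [0.4523, 0.3649, 0.2882]
tool_rot: [-0.706, -0.04, 0.706, -0.04]
force: [0.4, -0.1, -0.1]
grip_width: 0.598
```

```bash
python3 -c "
from h import *
wnuts('w13',.041)"
```

```text
nut [ 216  140   42   42 1290] [-0.0439  0.2526]
nut [ 261  142   41   41 1245] [-0.0437  0.2177]
t 19.65 lip [0.0283 0.2362] z 0.28823984140308495 F [ 0.23    0.481  -0.7313] w 0.5996728973785812
```

>>> apply_moves:
  rows: [0,0,0.005,0,0,0,0,0,0.015,0,0,0,0,0,0.03,0,0,0,0,0,0.04,0,0,0,0,0,0.04,0,0,0,-0.03,-0.03,0.01,0,0,0,-0.03,-0.04,0,0,0,0,-0.03,-0.04,0,0,0,0,0,0,0,0,0,0]

```text
t: 20.78
eef_pos: [0.3604, 0.2535, 0.4292]
tool_rot: [0.706, 0.04, -0.706, 0.04]
force: [0.5, -1.3, -0.2]
grip_width: 0.601
```

```bash
python3 -c "
from h import *
f=snap('scene','s2',scale=1.5);g=snap('top','t2')
a=f['frame'][240:345,130:265,::-1];b=g['frame'][130:230,90:230,::-1]
r=lambda i:cv2.resize(i,(400,400),interpolation=cv2.INTER_CUBIC)
cv2.imwrite('pics/fin.png',np.hstack([r(a),r(b)]));print(observe()['t'],observe()['force'])"
```

```text
20.875 [ 0.2758 -0.0624  0.0611]
```

View pics/fin.png

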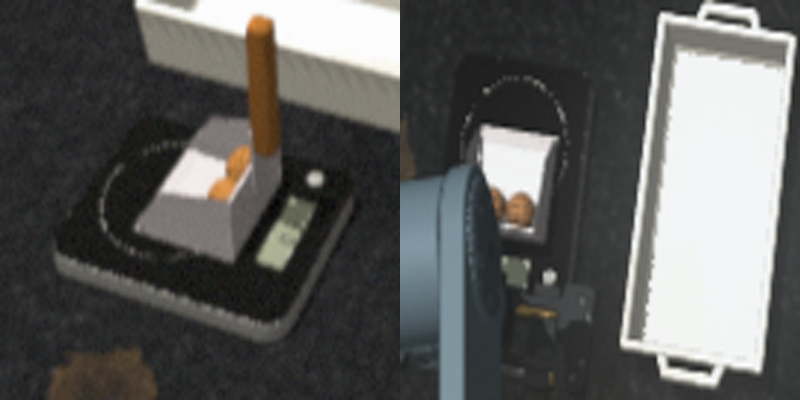

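The final picture shows the scoop standing flat and free in the middle of the scales. Both walnuts are at the back of the pan, at (238,160) and (222,187), the dish is empty, and the gripper is clear.

```bash
python3 -c "
from bench import *
print(finish_job())"
```

```text
the job is handed in; nothing more can be done
None
```

The job is done and handed in at about 21 s on the robot's clock, well inside the 64 s limit. I gripped the scoop by its handle and drove both walnuts along the left wall to the far-left end of the dish. There they ran over the lip into the pan. I lifted the scoop tilted back 6°, levelled it over the scales, lowered it gently and let go.

- **Last checks:** the final pictures show the scoop flat in the middle of the scales with both walnuts at the back of the pan. The dish is empty, the gripper is clear and the wrist force is about zero. The gripper never touched the walnuts, and I kept well away from the mug and egg timer.
- **Touchdown:** the wrist force read about 5 N upward, roughly 7 N of pressing, just before I released.
- **Corner:** the walnuts met the far wall side by side, about 28 mm and 68 mm from the left wall, rather than packed tightly into the corner.

No check failed or disagreed.

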